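# Stand the painted board on the fan dryer and start its timer

## Robot

A 7-joint arm with a two-finger parallel gripper is mounted at the origin on the work surface. World frame = base frame: x ahead of the robot, y to its left, z up, the work surface at z = 0. Lengths are in m, angles in rad, forces in N, time in s.
With the tool pointing down it reaches from about 0.425 to 0.925 m from the base axis. Payload 6.8 kg.
Tool frame: the origin (TCP) lies midway between the tips of the shut fingers; the grasp point (between the pads) lies 19 mm behind it; z points along the fingers, y is the line along which they close (so a half turn about z gives the same grasp; the last joint's range is limited). The gripper opens to 85 mm and grips with 20 to 120 N. Pads are 22 mm wide; open, the fingers measure 114 mm over their backs; the gripper's body (76 mm by 85 mm) begins 54 mm behind the grasp point. The pads swing forward as they close: fully open they stand 13 mm farther back than shut.
Start: joints at [1.024, 0.477, 0.022, 1.555, -0.011, 1.109, -0.083], TCP at [0.287, -0.611, 0.231] pointing down, gripper open.
Joint ranges: [-2.96, 2.96], [-0.34, 2.1], [-1.41, 1.46], [0.24, 2.44], [-1.37, 4.51], [0.17, 1.92], [-2.96, 2.96]. Speed limits (rad/s): [2.39, 2.39, 3.14, 3.14, 3.14, 3.14, 3.14].

## Interface

Orientations are given as a unit quaternion [w, x, y, z].
In Python, from station import * gives the robot as it stands.
- The arm moves only by the shell command python3 -m creep 'ROWS' [FORCE]. ROWS is JSON, a list of rows, each a list of 7 numbers: the gripper command: -1 is shut, 1 is fully open, values between are in proportion, then the shift along the world's x, y, z in mm, then the turn, a rotation vector about the world's x, y, z in rad. A call has 1 to 5 rows; each row shifts and turns the commanded pose from where the row before left it; what a row does not reach is not made up. A row lasts 1/8 s, in which the tool goes at most 62.5 mm and 10.7 degrees, less where a joint would pass 70% of its speed; a pose out of reach is approached as far as the arm can. A call is refused whole if a number of a shift passes 62.5 or a number of a turn 0.188, either way. A call with a gripper value outside its range is refused whole. The fingers move at their own pace and stop on an object; FORCE is the grip in N (left out, the last holds). Time passes only in rows, so rows that do not move let the fingers close. It gives the time, the measured TCP pose, the force, the opening and the grip force at its end, in the units of the state.
- get_obs(): the state, without advancing time (a new reading comes with each control period).
- read_camera(name): name is "scene" or "side" or "wrist"; returns (picture, depth): 480x640x3 uint8, red, green, blue; 480x640 float32, m along the optical axis (not along the pixel's ray), 0 where there is no reading.
- camera_params(name): a dict with "intrinsics" (3x3 intrinsics, pixels), "cam_to_world" (4x4, takes a point from camera to world coordinates); the wrist camera has in their place "mount" (4x4, takes a point from camera to tool coordinates, whose origin is the TCP and whose axes are the flange's). Camera axes: x right, y up, looking along -z (the intrinsics and any distortion apply to the point x, -y, -z); pixel columns grow to the right and rows downward; lengths in m; the calibration is good to about 2 mm. The wrist camera is an equidistant fisheye: a pixel r from the principal point sees the ray r / f radians off the axis. A picture is of the moment at which its call begins: read the wrist's pose just before it. camera_params takes no time and is no camera call.
- hand_in(): hands the job in; it is judged then, once.
The state is a dict: "t": time; "q": joint angles; "joint_vel": joint speeds; "joint_torque": joint torques, N m; "eef_pos": TCP position; "tool_rot": TCP orientation; "contact_force": force on the tool from outside, world axes, zero at the start; "torque": the same for the moment, N m; "gripper_width": opening from 0.0 (shut) to 1.0 (fully open); "grasp_force": force on a finger pad.
Only numpy, scipy, OpenCV 4.12 (cv2) and the standard library are available. Lean on these libraries where they do the work, as an engineer would, in place of code of your own. Each camera call takes 0.05 s, during which the arm holds its last target. There are 200 camera calls.

## Task

Take the tall painted board out of the slotted stand and lean it against the vents in the open bay of the drying stand, square and roughly in the middle, with its foot on the base plate against the foot stop, and let go. Then start the dryer: pull the timer knob out to its stop, turn it clockwise while it is out until its nose points at the long mark, and push it fully home. Do not knock over or push away the mug, the white bottle, the glass jar behind the knob or the short board.

Things in the scene. Friction and masses are not known exactly. Their poses are not given: they have to be found in the camera images.
- dryer: Fixed white fan drying stand, 220 deep (x) x 360 wide (y) x 133 mm high. Origin: footprint centre on the table; x to its back (away from the robot), y to its left, z up. Left half (y 0 to 180): open bay. Right half (y -180 to 0): control panel facing the robot, rising at 25 degrees from 30 mm high at x -100 to 97.6 mm at x 45, then a flat deck at that height to x 120
- bay (a point): Middle of the bay (dryer x -45, y 90 mm), where the inner face of the foot stop meets the top of the base plate; axes as the dryer's. The stop is a rib across the bay, 18 mm high, 10 mm thick; the plate is 8 mm thick. A board with its foot between stop and wall, against the stop, leans back about 22 degrees from vertical (top away from the robot) on the wall's top edge
- wall_top (a point): Middle of the top front edge of the bay's upright vented wall: 125 mm above the base plate, 65 mm behind the stop's inner face; axes as the dryer's. The housing behind it is flat on top, 100 mm deep
- knob (a point): Black timer knob on the panel: bar grip 68 mm long, 16 thick, 40 high on a 44 mm skirt; its longer tapered end with a white line is the nose. Point on the axis, 16 mm below the bar's top, 24 above the skirt, 34 above the panel (knob in). x along the bar to the nose, y across its thickness, z out along the axis, 25 degrees from vertical towards the robot. Moves with the knob
- mark (a point): The long black mark on the panel, 64 mm up the slope from the knob's axis. Axes as the dryer's. The knob's nose must point here, straight up the slope
- timer_pull (a joint): How far the knob is pulled out along its axis, m: 0 fully in, 0.016 at its stop. About 3 N of friction either way; it stays where it is left
- timer_turn (a joint): Knob angle, rad, clockwise seen from the front: 0 with the nose to the left (off), 1.31 at the long mark. Starts in the off sector, 0 to 0.3. While in, a hidden tooth keeps it in that sector; out by over 9 mm it turns freely between stops at -0.05 and 1.55 and stays where left. It goes fully in only near the long mark or in the off sector
- board_mid (a point): Centre of the tall plywood board, 200 high x 50 wide x 14 mm thick, about 90 g, upright in a slot of the stand. z up its length (foot 100 mm below, top 100 mm above), y across its width, x along its thickness, at first roughly away from the robot. Both faces alike, with a dark fir tree
- board_foot (a point): Middle of the board's foot (lower) end face; axes as board_mid
- board_top (a point): Middle of the board's upper end face; axes as board_mid
- stand: Fixed wooden stand, 110 (x) x 84 (y) x 40 mm high, origin at the centre of its underside; two slots, 50 mm apart along x, each 18 mm wide and 56 mm long with their floor 8 mm above the table. One holds the tall board, the other the short one. Its long sides and the slots run along y
- short_board: Bystander: same kind of board but 120 mm high, in the stand's other slot; origin at the middle of its foot
- mug: Bystander: white mug, 76 mm across, 90 mm high, origin at its underside
- bottle: Bystander: white bottle, 60 mm across, 160 mm high, to the right of the dryer, origin at its underside
- deck_jar: Bystander: glass jar, 48 mm across, 55 mm high, on the dryer's deck behind the control panel, origin at its underside
- caddy: Bystander: fixed grey brush box, 100 x 85 mm, brushes up to 120 mm high, beside the stand, in front of it or behind it; origin at the centre of its underside
Not all that is in view belongs to the job. Leave any blue, green or orange look-alike of the part that bears board_mid alone.

How it is judged:
By the outcome, as a careful person would: the job done as asked, in the order asked, and still so for the second after the job is handed in, with the robot touching nothing.
It also fails if it takes over 53 s, if anything falls off the work surface, if the arm or the gripper's body presses on something with over 40 N, if the wrist force passes 120 N, or if a joint passes its speed limit or range.

## Working session

There is one attempt and no reset: what is moved stays moved. The work goes in short steps, Python scripts to look and compute and a shell command to move; the robot and the scene stay as the last step left them, time stands still between calls to the robot, and variables do not carry over. Pictures are saved under pics/ and viewed, at most 10 in all, crops included, and the job is handed in when it is done.

```bash
ls; mkdir -p pics; python3 - <<'E'
from station import *
import cv2,numpy as np
o=get_obs(); print({k:np.round(v,3).tolist() for k,v in o.items()})
for n in ("scene","side"):
    p,d=read_camera(n); cv2.imwrite(f"pics/{n}0.png",p[:,:,::-1]); np.save(f"pics/{n}0.npy",d)
    c=camera_params(n); print(n,np.round(c["intrinsics"],1).tolist(),np.round(c["cam_to_world"],3).tolist(),[k for k in c])
c=camera_params("wrist");print(c)
E
```

```text
pics
{'t': 0.0, 'q': [1.024, 0.478, 0.022, 1.556, -0.012, 1.109, -0.083], 'joint_vel': [0.0, -0.001, 0.001, -0.0, -0.0, -0.003, -0.001], 'joint_torque': [-0.001, -59.645, 1.608, -28.12, 0.013, 0.009, 0.0], 'eef_pos': [0.287, -0.611, 0.23], 'tool_rot': [-0.001, 0.976, 0.218, -0.0], 'contact_force': [-0.35, 0.113, -0.224], 'torque': [0.029, -0.009, 0.013], 'grasp_force': 0.0, 'gripper_width': 1.002}
scene [[505.6, 0.0, 306.2], [0.0, 505.6, 234.4], [0.0, 0.0, 1.0]] [[0.802, -0.509, 0.312, 0.959], [0.597, 0.672, -0.438, -0.611], [0.014, 0.538, 0.843, 1.303], [0.0, 0.0, 0.0, 1.0]] ['intrinsics', 'cam_to_world']
side [[559.3, 0.0, 323.4], [0.0, 559.3, 236.6], [0.0, 0.0, 1.0]] [[-0.806, 0.408, -0.429, -0.157], [-0.592, -0.553, 0.587, 0.908], [0.002, 0.727, 0.687, 1.249], [0.0, 0.0, 0.0, 1.0]] ['intrinsics', 'cam_to_world']
{'intrinsics': array([[371.64829954,   0.        , 320.23379465],
       [  0.        , 371.64829954, 236.75047261],
       [  0.        ,   0.        ,   1.        ]]), 'mount': array([[-4.54439624e-04,  9.59865554e-01,  2.80460179e-01,
         7.15851309e-02],
       [ 9.99999787e-01,  5.67601703e-04, -3.22262490e-04,
        -2.71410540e-04],
       [-4.68518339e-04,  2.80459973e-01, -9.59865607e-01,
        -1.43323183e-01],
       [ 0.00000000e+00,  0.00000000e+00,  0.00000000e+00,
         1.00000000e+00]])}
```

View pics/scene0.png

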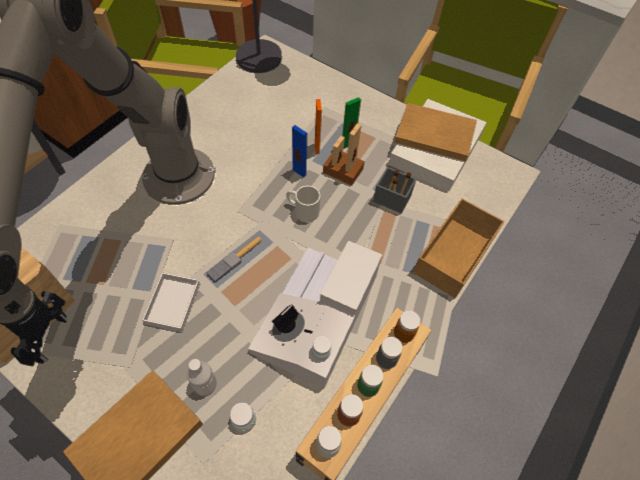

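View pics/side0.png

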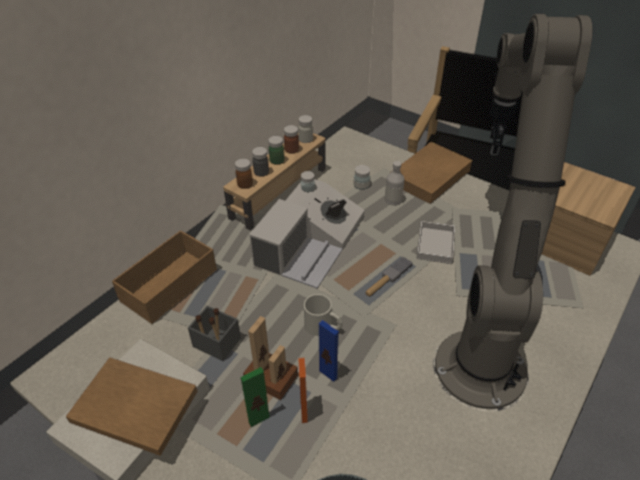

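The scene view shows the dryer around (315,310), with the knob at (288,320), jar at (322,345), mug at (306,203), bottle at (200,378). The stand is at (343,170), with the tall board at (355,145), the short one at (337,152) and the caddy at (395,188). Blue, orange and green look-alikes stand around it. Next I'll make an ortho map from both depth clouds.

```bash
cat > h.py <<'E'
from station import *
import cv2,numpy as np
from scipy.spatial.transform import Rotation as R
np.set_printoptions(precision=4,suppress=True)
def w2(n,uv,d):
    c=camera_params(n);K=c["intrinsics"];T=c["cam_to_world"];uv=np.asarray(uv,float)
    p=np.stack([(uv[...,0]-K[0,2])/K[0,0]*d,-(uv[...,1]-K[1,2])/K[1,1]*d,-d],-1)
    return p@T[:3,:3].T+T[:3,3]
def cloud(n,d):
    v,u=np.mgrid[:480,:640]; return w2(n,np.stack([u,v],-1),d)
def px(n,P):
    c=camera_params(n);K=c["intrinsics"];T=np.linalg.inv(c["cam_to_world"]);p=np.atleast_2d(P)@T[:3,:3].T+T[:3,3]
    return np.stack([K[0,2]+K[0,0]*p[:,0]/-p[:,2],K[1,2]-K[1,1]*p[:,1]/-p[:,2]],-1)
E
cat > a.py <<'E'
from h import *
ims=[]
x0,y0,s=0.3,-0.55,560  # m per px 1/560
C={}
for n in ("scene","side"):
    d=np.load(f"pics/{n}0.npy");im=cv2.imread(f"pics/{n}0.png");P=cloud(n,d);m=(d>0)&(P[...,2]<.4)
    C[n]=(P,m,im)
    Q=P[m];c=im[m];o=np.argsort(Q[:,2]);Q=Q[o];c=c[o]
    I=np.zeros((590,400,3),np.uint8)
    r=(590-(Q[:,0]-x0)*700).astype(int);k=(400-(Q[:,1]+.0+.25)*0-(Q[:,1]+.3)*500).astype(int)
    r=(590-(Q[:,0]-.15)*700).astype(int);k=(380-(Q[:,1]+.32)*500).astype(int)
    ok=(r>=0)&(r<590)&(k>=0)&(k<400)
    for dr in(0,1):
        for dk in (0,1):
            I[np.clip(r[ok]+dr,0,589),np.clip(k[ok]+dk,0,399)]=c[ok]
    ims.append(I)
cv2.imwrite("pics/ortho.png",np.hstack(ims))
for n,l in (("scene",dict(knob=(285,318),deckjar=(321,342),mug=(306,190),stand=(343,170),tall=(355,127),short=(339,144),wall=(350,270),bottle=(197,366),caddy=(395,190),blue=(300,128),orange=(319,101),green=(352,100),cap2=(241,411),base=(310,275))),("side",dict(knob=(337,206),mug=(318,302),tall=(258,322),short=(280,350),wall=(280,225),caddy=(215,330),blue=(329,325),orange=(302,362),green=(254,373)))):
    for k,(u,v) in l.items():
        P,m,_=C[n];b=P[v-1:v+2,u-1:u+2][m[v-1:v+2,u-1:u+2]]
        print(n,k,np.median(b,0) if len(b) else None)
E
python3 a.py
```

```text
scene knob [ 0.6221 -0.2215  0.1021]
scene deckjar [ 0.7414 -0.2345  0.1501]
scene mug [0.4041 0.1603 0.0667]
scene stand [0.4368 0.317  0.036 ]
scene tall [0.441  0.3555 0.2048]
scene short [0.4027 0.3345 0.1221]
scene wall [ 0.6829 -0.0207  0.1313]
scene bottle [ 0.5486 -0.4543  0.1576]
scene caddy [0.6201 0.3265 0.0658]
scene blue [0.3062 0.2572 0.1944]
scene orange [0.2862 0.3844 0.1972]
scene green [0.3641 0.4542 0.1943]
scene cap2 [ 0.6739 -0.459   0.0668]
scene base [ 0.576  -0.0487  0.023 ]
side knob [ 0.6062 -0.2081  0.1077]
side mug [0.4458 0.1106 0.0567]
side tall [0.4464 0.3429 0.2072]
side short [0.395  0.3325 0.129 ]
side wall [ 0.6754 -0.0112  0.1318]
side caddy [0.593  0.3587 0.0779]
side blue [0.3107 0.247  0.2006]
side orange [0.2989 0.3639 0.1987]
side green [0.3657 0.4487 0.1989]
```

View pics/ortho.png

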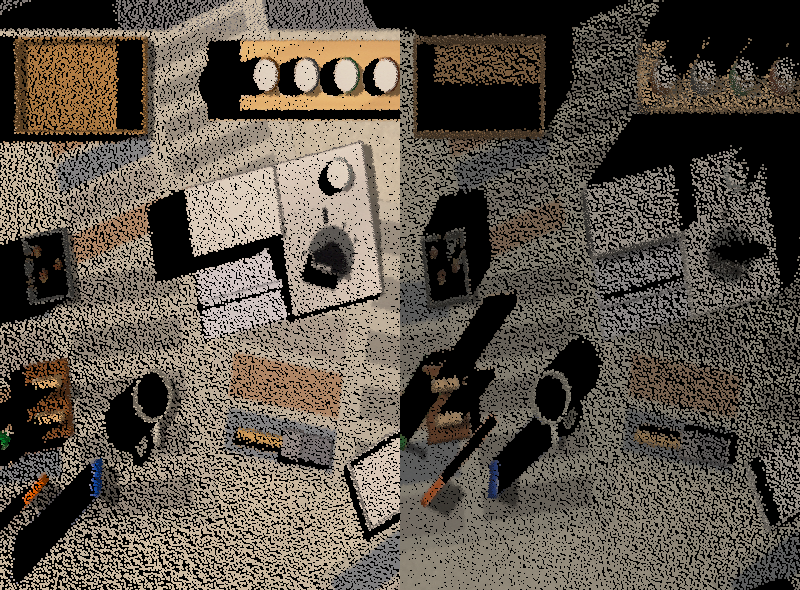

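The ortho map shows the dryer yawed by some 10–15°, with the bay on the left and the panel, knob and jar on the right. The stand is on the left at x≈0.42, and the tall board is in its far slot. Fitting numbers.

```bash
cat > b.py <<'E'
from h import *
al=[];co=[];src=[]
for i,n in enumerate(("scene","side")):
    d=np.load(f"pics/{n}0.npy");im=cv2.imread(f"pics/{n}0.png");P=cloud(n,d);m=(d>0)&(P[...,2]<.4)
    al.append(P[m]);co.append(im[m]);src.append(np.full(m.sum(),i))
def rect(Q):
    r=cv2.minAreaRect((Q[:,:2]*1000).astype(np.float32)); return np.array([*r[0],*r[1],r[2]])
for i,(P,c) in enumerate(zip(al,co)):
    x,y,z=P.T; print("== cam",i)
    box=lambda a,b,cc,dd,e,f:(x>a)&(x<b)&(y>cc)&(y<dd)&(z>e)&(z<f)
    H=P[box(.56,.82,-.2,.12,.126,.142)]; print("housing top",len(H),rect(H),H[:,2].mean())
    # panel plane: light pixels
    br=c.min(1)>90
    Q=P[box(.55,.72,-.33,-.12,.03,.105)&br]
    for _ in range(6):
        A=np.c_[Q[:,:2],np.ones(len(Q))];s=np.linalg.lstsq(A,Q[:,2],rcond=None)[0];r=np.abs(A@s-Q[:,2]);Q=Q[r<max(.004,1.5*r.std())]
    n=np.hypot(*s[:2]);print("panel",len(Q),s,"slope",np.degrees(np.arctan(n)),"yaw",np.degrees(np.arctan2(s[1],s[0])),"x-extent line: 30mm, 97.6 at dist",(.0976-s[2])/n)
    K=P[box(.56,.72,-.3,-.15,.06,.16)&(c.max(1)<70)]; K=K[K[:,2]>s[0]*K[:,0]+s[1]*K[:,1]+s[2]+.035]
    if len(K)>5: print("knob bar",len(K),K.mean(0),rect(K),K[:,2].max())
    for nm,b in dict(tall=(.42,.48,.29,.39,.17,.215),short=(.37,.42,.29,.38,.09,.135),stand=(.33,.5,.25,.42,.034,.046),mug=(.36,.5,.05,.2,.084,.096),bottle=(.5,.62,-.5,-.4,.09,.17),deckjar=(.68,.8,-.28,-.18,.145,.16),blue=(.27,.36,.2,.3,.15,.21)).items():
        Q=P[box(*b)]
        if len(Q)>8:
            v=np.cov(Q[:,:2].T);w,e=np.linalg.eigh(v);print(nm,len(Q),Q.mean(0),rect(Q),"zmax",np.percentile(Q[:,2],97),"maj",e[:,1])
E
python3 b.py
```

```text
== cam 0
housing top 2286 [692.753  -25.9352 100.4839 184.1004  10.7545] 0.13066473366975323
panel 2343 [ 0.4484  0.0822 -0.2032] slope 24.508892665938756 yaw 10.383308350312836 x-extent line: 30mm, 97.6 at dist 0.6598167698910676
knob bar 192 [ 0.6173 -0.2233  0.1042] [ 616.1028 -218.8402   63.8553   22.9286   76.7433] 0.11689133379288497
tall 146 [0.4494 0.342  0.1942] [447.2655 347.0684  16.195   57.773    4.9886] zmax 0.20805561077583037 maj [-0.0615  0.9981]
short 130 [0.3997 0.336  0.1147] [397.5254 340.6597  17.1336  60.7995   4.2509] zmax 0.12843446518379734 maj [-0.0525  0.9986]
stand 408 [0.4284 0.3336 0.0381] [399.515  330.547  174.2096  96.324   19.8515] zmax 0.0441471625693119 maj [-0.9184 -0.3958]
mug 97 [0.4325 0.1361 0.0874] [429.8344 136.0878  72.0843  74.9225  37.2397] zmax 0.09113922516793488 maj [-0.7155  0.6986]
bottle 521 [ 0.5491 -0.458   0.1212] [ 544.915  -456.5165   57.6739   51.4442   65.5972] zmax 0.16024580943053862 maj [0.3531 0.9356]
deckjar 249 [ 0.7462 -0.2371  0.1507] [ 745.2625 -236.8591   40.6852   41.3511   35.4647] zmax 0.1546143782207485 maj [-0
[... 680 characters left out ...]
17] zmax 0.13003590362567882 maj [-0.0714  0.9974]
stand 564 [0.399  0.3511 0.0393] [392.6216 341.4072 184.6938 104.6988  25.0038] zmax 0.044852681537149386 maj [-0.871  -0.4912]
mug 147 [0.4253 0.1409 0.0879] [425.6625 138.8584  72.7196  77.8493  37.8333] zmax 0.09251771108610773 maj [-0.648   0.7617]
bottle 271 [ 0.5347 -0.4411  0.1212] [ 535.86   -444.1764   54.2629   49.1987   33.2353] zmax 0.16107746749142102 maj [-0.8945 -0.447 ]
deckjar 96 [ 0.7437 -0.2318  0.1512] [ 745.0276 -232.3526   39.0664   49.2707   37.8382] zmax 0.1563825235503043 maj [-0.6256  0.7801]
blue 350 [0.3057 0.2561 0.1825] [308.7238 252.7709  19.5535  52.3221  85.3099] zmax 0.20217341680285456 maj [-0.9999  0.0131]
```

```bash
python3 -m creep '[[1,18,50,25,0,0,-0.041],[1,22,53,20,0,0,-0.041],[1,22,53,13,0,0,-0.041],[1,22,53,13,0,0,-0.041],[1,22,53,13,0,0,-0.041]]' 40
python3 -m creep '[[1,22,53,13,0,0,-0.041],[1,22,53,13,0,0,-0.041],[1,22,53,10,0,0,-0.041],[1,21,53,0,0,0,-0.042],[1,0,0,0,0,0,0]]'
cat >> h.py <<'E'
def wcloud(o,d):
    c=camera_params("wrist");K=c["intrinsics"];M=c["mount"];v,u=np.mgrid[:480,:640]
    a=(u-K[0,2])/K[0,0];b=(v-K[1,2])/K[1,1];th=np.hypot(a,b);s=np.tan(th)/np.maximum(th,1e-9)
    p=np.stack([a*s*d,-b*s*d,-d],-1)
    q=o["tool_rot"];Rt=R.from_quat([q[1],q[2],q[3],q[0]])
    return (Rt.as_matrix()@(p@M[:3,:3].T+M[:3,3]).reshape(-1,3).T).T.reshape(480,640,3)+np.array(o["eef_pos"])
E
python3 - <<'E'
from h import *
o=get_obs();p,d=read_camera("wrist");np.savez("pics/w1.npz",p=p,d=d,pos=o["eef_pos"],rot=o["tool_rot"])
cv2.imwrite("pics/w1.png",p[:,:,::-1]);print(o["t"],o["eef_pos"],o["tool_rot"])
P=wcloud(o,d);m=(d>0);print(P[m].min(0),P[m].max(0))
x,y,z=P[m].T;b=(np.hypot(x-.62,y+.1)<.2)
import collections
print(np.histogram(z[b],bins=np.arange(-.02,.2,.01)))
E
```

```text
t: 0.72
eef_pos: [0.3931, -0.347, 0.3155]
tool_rot: [-0.0, 0.993, 0.116, -0.0]
contact_force: [0.5, 0.1, -0.6]
gripper_width: 0.999
grasp_force: 0.0
t: 1.35
eef_pos: [0.4811, -0.1318, 0.3513]
tool_rot: [-0.001, 0.999, 0.039, 0.0]
contact_force: [0.4, -1.3, -0.4]
gripper_width: 0.996
grasp_force: 0.0
1.35 [ 0.4811 -0.1318  0.3513] [-0.0008  0.9992  0.0387  0.0002]
[-1.7134 -2.0389 -0.7589] [0.8919 2.1131 0.4604]
(array([    0,   375, 28029,  1085,  1230,  2147,  2512,  2188,  2061,
        3146,  3703,  4083,   911,  1240,   435,  7049,     0,     0,
           0,     0,     0]), array([-0.02, -0.01,  0.  ,  0.01,  0.02,  0.03,  0.04,  0.05,  0.06,
        0.07,  0.08,  0.09,  0.1 ,  0.11,  0.12,  0.13,  0.14,  0.15,
        0.16,  0.17,  0.18,  0.19]))
```

View pics/w1.png

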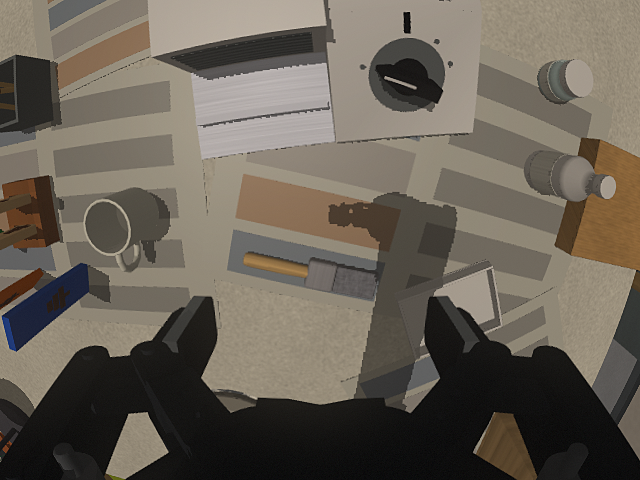

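The wrist view shows the knob at (405,80) with its nose left and slightly up, the long mark at (407,22), the base plate and rib from (203,110) to (333,150), and the vent wall at (270,50). Fit the dryer from this cloud.

```bash
cat > c.py <<'E'
from h import *
f=np.load("pics/w1.npz");o=dict(tool_rot=f["rot"],eef_pos=f["pos"]);d=f["d"];c=f["p"].astype(int);P=wcloud(o,d);ok=(d>0)
x,y,z=P[...,0],P[...,1],P[...,2]
yaw=np.radians(10.5)
box=lambda a,b,cc,dd,e,g:ok&(x>a)&(x<b)&(y>cc)&(y<dd)&(z>e)&(z<g)
Q=P[box(.53,.68,-.33,-.12,.03,.1)&(c.min(-1)>90)]
for _ in range(8):
    A=np.c_[Q[:,:2],np.ones(len(Q))];s=np.linalg.lstsq(A,Q[:,2],rcond=None)[0];r=np.abs(A@s-Q[:,2]);Q=Q[r<max(.002,2*r.std())]
n=np.hypot(*s[:2]);yaw=np.arctan2(s[1],s[0])
print("panel",len(Q),"slope",np.degrees(np.arctan(n)),"yaw",np.degrees(yaw),"dist@64mm",(.064-s[2])/n,"rms",r.std())
H=P[box(.56,.85,-.15,.12,.128,.138)];v,u=np.where(box(.56,.85,-.15,.12,.128,.138));print("housing z",np.median(H[:,2]))
yaw=np.radians(10.45)
ex=np.array([np.cos(yaw),np.sin(yaw)]);ey=np.array([-ex[1],ex[0]])
a=H[:,:2]@ex;b=H[:,:2]@ey
print("housing front edge a",np.percentile(a,[.2,1,2,5]),"b range",np.percentile(b,[.3,1,99,99.7]))
# front edge line fit: min a per b bin
bb=np.linspace(b.min()+.02,b.max()-.02,15);fe=np.array([a[(b>t-.004)&(b<t+.004)].min() for t in bb]);print("front edge a per b",fe,np.degrees(np.polyfit(bb,fe,1)[0]))
B=P[box(.5,.68,-.16,.07,.004,.03)&(c.min(-1)>120)];print("base",len(B),np.percentile(B[:,2],[5,25,50,75,95]))
a2=B[:,:2]@ex;b2=B[:,:2]@ey
k=(b2>np.median(b2)-.05)&(b2<np.median(b2)+.05)
for t in np.arange(.50,.66,.005):
    q=k&(a2>=t)&(a2<t+.005)
    if q.sum()>3: print(round(t,3),q.sum(),np.round(np.median(B[q,2])*1000,1),end=" | ")
print("\nb range base",np.percentile(b2,[1,99]))
Kd=P[box(.53,.68,-.3,-.13,.04,.14)&(c.max(-1)<60)];h=(Kd[:,2]-(Kd[:,:2]@s[:2]+s[2]))*np.cos(np.arctan(n))
T=Kd[h>.046];print("knob heights",np.percentile(h,[50,90,98]),len(T),T.mean(0),cv2.minAreaRect((T[:,:2]*1000).astype(np.float32)))
S=Kd[(h>.004)&(h<.016)];print("skirt",len(S),cv2.minEnclosingCircle((S[:,:2]*1000).astype(np.float32)))
np.savez("pics/kn.npz",T=T,s=s)
E
python3 c.py
```

```text
panel 10707 slope 25.04513632945131 yaw 10.62979781759785 dist@64mm 0.5758807041235278 rms 0.0004903448276028141
housing z 0.1337605982799304
housing front edge a [0.6242 0.6245 0.6248 0.6254] b range [-0.24   -0.2383 -0.0618 -0.0607]
front edge a per b [0.6245 0.6249 0.6243 0.6245 0.6245 0.6241 0.6243 0.6245 0.6243 0.6242
 0.624  0.6243 0.6242 0.6242 0.624 ] -0.1998005285167348
base 10448 [0.0073 0.0082 0.0088 0.0096 0.0267]
0.5 13 5.8 | 0.505 276 8.6 | 0.51 284 8.7 | 0.515 285 8.7 | 0.52 283 8.7 | 0.525 286 8.8 | 0.53 285 8.6 | 0.535 285 8.7 | 0.54 285 8.8 | 0.545 172 8.7 | 0.55 305 26.7 | 0.555 294 26.7 | 0.56 211 8.8 | 0.565 286 8.8 | 0.57 286 8.7 | 0.575 279 8.7 | 0.58 280 8.7 | 0.585 285 8.8 | 0.59 283 8.8 | 0.595 277 8.8 | 0.6 282 8.8 | 0.605 272 8.7 | 0.61 22 8.4 | 
b range base [-0.2392 -0.0623]
knob heights [0.0217 0.0504 0.0511] 754 [ 0.6093 -0.2196  0.1108] ((610.1111450195312, -216.1905517578125), (67.89232635498047, 16.78890609741211), 80.00325012207031)
skirt 447 ((639.1806030273438, -215.71734619140625), 35.89067077636719)
```

```bash
python3 -m creep '[[1,-4,60,-5,0,0,0],[1,-5,60,-8,0,0,0],[1,-5,60,-8,0,0,0],[1,-5,60,-8,0,0,0],[1,-5,60,-8,0,0,0]]'
python3 -m creep '[[1,-5,60,-8,0,0,0],[1,-5,60,-8,0,0,0],[1,-5,60,-8,0,0,0],[1,0,0,0,0,0,0]]'
python3 - <<'E'
from h import *
o=get_obs();p,d=read_camera("wrist");np.savez("pics/w2.npz",p=p,d=d,pos=o["eef_pos"],rot=o["tool_rot"])
cv2.imwrite("pics/w2.png",p[:,:,::-1]);print(o["t"],o["eef_pos"],o["tool_rot"])
P=wcloud(o,d);ok=d>0;x,y,z=P[...,0],P[...,1],P[...,2]
for nm,b in dict(tall=(.42,.475,.3,.4,.2,.215),short=(.37,.42,.29,.4,.122,.135),stand=(.33,.52,.26,.43,.036,.044)).items():
    m=ok&(x>b[0])&(x<b[1])&(y>b[2])&(y<b[3])&(z>b[4])&(z<b[5]);Q=P[m]
    if len(Q)>9: print(nm,len(Q),np.median(Q[:,2]),cv2.minAreaRect((Q[:,:2]*1000).astype(np.float32)))
E
```

```text
t: 2.02
eef_pos: [0.4559, 0.1627, 0.3139]
tool_rot: [0.0, 0.999, 0.033, 0.0]
contact_force: [0.6, -0.9, 0.2]
gripper_width: 0.998
grasp_force: 0.0
t: 2.52
eef_pos: [0.4391, 0.3463, 0.2891]
tool_rot: [-0.001, 0.999, 0.037, -0.001]
contact_force: [0.2, -0.6, 0.8]
gripper_width: 1.002
grasp_force: 0.0
2.525 [0.4391 0.3463 0.2891] [-0.0006  0.9993  0.0373 -0.0014]
tall 1947 0.20855285588054034 ((444.6458435058594, 348.82330322265625), (14.679776191711426, 50.2105827331543), 7.152784824371338)
short 1007 0.12853948561974748 ((394.6790771484375, 343.0546875), (15.534134864807129, 49.83474349975586), 6.879462242126465)
stand 2637 0.0407004910797516 ((417.12945556640625, 369.80169677734375), (111.04873657226562, 132.59033203125), 6.382342338562012)
```

View pics/w2.png

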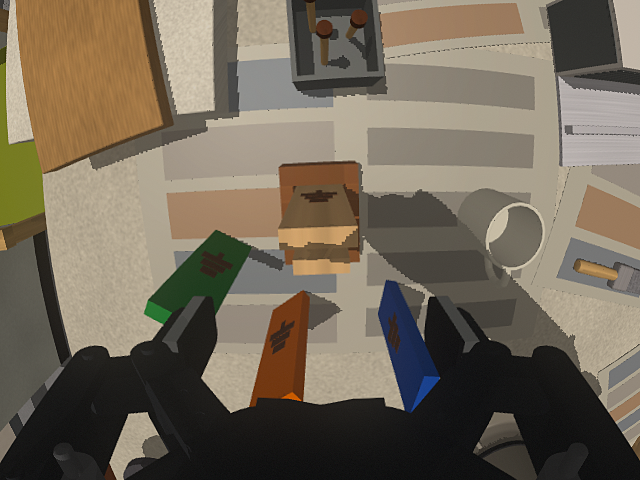

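The wrist view shows the tall board's top at (318,235) midway between the fingers, with the short one just below it at (320,265). The look-alikes are clear of the fingers. The board's yaw is 7°. Descend and grip.

```bash
python3 -m creep '[[1,5.5,2.5,-30,0,0,0.047],[1,0,0,-40,0,0,0],[1,0,0,-40,0,0,0],[1,0,0,-16,0,0,0],[1,0,0,0,0,0,0]]' 40
python3 -m creep '[[-1,0,0,0,0,0,0],[-1,0,0,0,0,0,0],[-1,0,0,0,0,0,0],[-1,0,0,0,0,0,0]]' 40
```

```text
t: 3.2
eef_pos: [0.4469, 0.3438, 0.1639]
tool_rot: [0.001, 0.998, 0.057, -0.0]
contact_force: [0.3, -0.4, -0.1]
gripper_width: 0.998
grasp_force: 0.0
t: 3.7
eef_pos: [0.4471, 0.3464, 0.1659]
tool_rot: [-0.001, 0.998, 0.058, 0.001]
contact_force: [0.1, -0.4, 6.3]
gripper_width: 0.581
grasp_force: 42.1
```

```bash
python3 -m creep '[[-1,0,0,30,0,0,0],[-1,0,0,45,0,0,0],[-1,0,0,45,0,0,0],[-1,5,-10,10,0,0,0.07],[-1,20,-40,0,-0.018,0.0965,0]]'
python3 -m creep '[[-1,25,-47,0,-0.018,0.0965,0],[-1,25,-47,0,-0.018,0.0965,0],[-1,25,-47,0,-0.018,0.0965,0],[-1,25,-48,0,0,0,0],[-1,25,-48,0,0,0,0]]'
python3 -m creep '[[-1,25,-48,0,0,0,0],[-1,25,-48,0,0,0,0],[-1,22,-45,0,0,0,0],[-1,0,0,0,0,0,0]]'
python3 - <<'E'
from h import *
o=get_obs();print(o["t"],o["eef_pos"],R.from_quat(np.roll(o["tool_rot"],-1)).as_matrix())
p,d=read_camera("side");cv2.imwrite("pics/s3.png",p[:,:,::-1]);np.save("pics/s3.npy",d)
E
```

```text
t: 4.32
eef_pos: [0.4688, 0.2987, 0.2971]
tool_rot: [0.003, 0.994, 0.097, -0.048]
contact_force: [0.7, 1.0, -0.7]
gripper_width: 0.58
grasp_force: 41.7
t: 4.95
eef_pos: [0.5971, 0.0568, 0.2939]
tool_rot: [0.018, 0.976, 0.091, -0.195]
contact_force: [0.3, 0.1, -1.4]
gripper_width: 0.58
grasp_force: 41.7
t: 5.45
eef_pos: [0.6689, -0.0884, 0.2932]
tool_rot: [0.019, 0.977, 0.087, -0.195]
contact_force: [-0.3, 0.8, -0.2]
gripper_width: 0.581
grasp_force: 41.8
5.45 [ 0.6689 -0.0884  0.2932] [[ 0.9091  0.1771 -0.3771]
 [ 0.1625 -0.9842 -0.0704]
 [-0.3836  0.0027 -0.9235]]
```

View pics/s3.png

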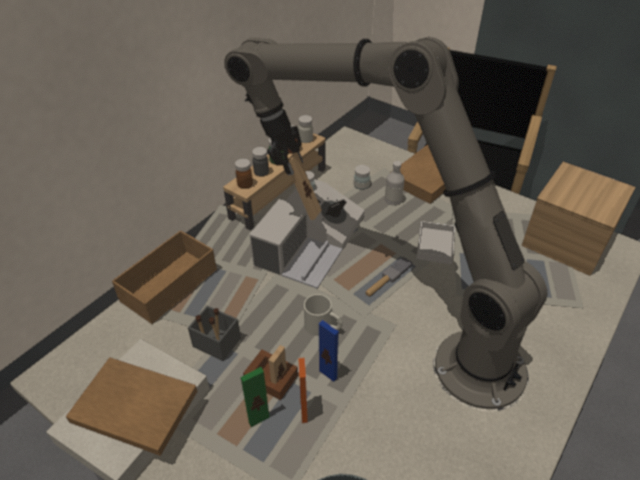

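The side view shows the board held at the tip, leaning back, running from (292,150) to (318,215). The gripper is about 55 mm too far right, so correct that, go lower, and check the board's pose in the hand.

```bash
python3 -m creep '[[-1,-22,54,0,0,0,0],[-1,0,0,-25,0,0,0],[-1,0,0,-25,0,0,0],[-1,0,0,0,0,0,0]]'
cat > e.py <<'E'
from h import *
o=get_obs();Rt=R.from_quat(np.roll(o["tool_rot"],-1)).as_matrix();t0=np.array(o["eef_pos"]);print(o["t"],t0,Rt[:,2])
def run(n,P,im):
    L=(P-t0)@Rt   # tool frame
    m=(np.abs(L[...,0])<.03)&(np.abs(L[...,1])<.03)&(L[...,2]>.012)&(L[...,2]<.17)&(im.max(-1)>60)
    Q=L[m];print(n,len(Q))
    if len(Q)<40:return
    q=Q[(np.abs(Q[:,1])<.02)]
    print(" x(z) bins:",[(round(z,3),np.round(np.percentile(q[(q[:,2]>z)&(q[:,2]<z+.02)][:,0]*1000,[5,50,95]),1).tolist(),len(q[(q[:,2]>z)&(q[:,2]<z+.02)])) for z in np.arange(.02,.16,.03) if ((q[:,2]>z)&(q[:,2]<z+.02)).sum()>8])
    print(" zmax",np.percentile(Q[:,2],[97,99.5]),"y",np.percentile(Q[:,1],[1,99]))
for n in("scene","side"):
    p,d=read_camera(n);P=cloud(n,d);P[d==0]=9;run(n,P,p.astype(int))
p,d=read_camera("wrist");P=wcloud(o,d);P[d==0]=9;run("wrist",P,p.astype(int))
E
python3 e.py
```

```text
t: 6.0
eef_pos: [0.6447, -0.0272, 0.2428]
tool_rot: [0.018, 0.976, 0.092, -0.196]
contact_force: [1.0, 0.2, -0.1]
gripper_width: 0.584
grasp_force: 41.8
6.0 [ 0.6447 -0.0272  0.2428] [-0.3798 -0.0707 -0.9224]
scene 315
 x(z) bins: [(np.float64(0.02), [-7.7, -7.3, -6.4], 22), (np.float64(0.05), [-8.1, -7.2, -6.2], 17), (np.float64(0.08), [-8.1, -7.2, -6.5], 21), (np.float64(0.11), [-7.6, -7.0, -6.4], 20), (np.float64(0.14), [-7.8, -6.9, -6.5], 16)]
 zmax [0.1533 0.1582] y [-0.0245  0.0266]
side 598
 x(z) bins: [(np.float64(0.02), [-11.4, -6.8, -2.2], 59), (np.float64(0.05), [-10.0, -7.1, -4.2], 35), (np.float64(0.08), [-11.1, -7.6, -2.7], 52), (np.float64(0.11), [-10.6, -7.2, -3.1], 55), (np.float64(0.14), [-10.6, -8.1, -4.3], 42)]
 zmax [0.1514 0.1562] y [-0.0293  0.0245]
wrist 5030
 x(z) bins: [(np.float64(0.02), [3.7, 4.2, 4.7], 1177), (np.float64(0.05), [3.8, 4.2, 4.7], 440), (np.float64(0.08), [3.8, 4.2, 4.8], 345), (np.float64(0.11), [3.9, 4.2, 4.5], 345), (np.float64(0.14), [3.6, 4.3, 4.6], 264)]
 zmax [0.1478 0.1563] y [-0.0259  0.0233]
```

```bash
python3 -m creep '[[-1,2,-6,-30,0,0,0],[-1,0,0,-30,0,0,0],[-1,0,0,-15,0,0,0],[-1,0,0,-7,0,0,0],[-1,0,0,0,0,0,0]]'
python3 - <<'E'
from h import *
o=get_obs();print(o["t"],o["eef_pos"],o["contact_force"],o["torque"])
E
```

```text
t: 6.78
eef_pos: [0.6486, -0.0343, 0.1629]
tool_rot: [0.018, 0.977, 0.091, -0.194]
contact_force: [0.0, 0.8, -0.2]
gripper_width: 0.578
grasp_force: 41.8
6.775 [ 0.6486 -0.0343  0.1629] [ 0.0113  0.8378 -0.1596] [ 0.125  -0.4249  0.0026]
```

```bash
python3 -m creep '[[-1,-1,0,-4,0,0,0],[-1,0,0,0,0,0,0]]'; python3 -m creep '[[-1,-1,0,-3,0,0,0],[-1,0,0,0,0,0,0]]'; python3 -m creep '[[-1,-3,0,-1,0,0,0],[-1,0,0,0,0,0,0]]'
```

```text
t: 7.02
eef_pos: [0.6474, -0.0345, 0.1587]
tool_rot: [0.018, 0.977, 0.091, -0.194]
contact_force: [-0.6, 0.0, -0.3]
gripper_width: 0.581
grasp_force: 41.9
t: 7.28
eef_pos: [0.6463, -0.0346, 0.1554]
tool_rot: [0.018, 0.977, 0.091, -0.194]
contact_force: [0.7, -0.6, -0.5]
gripper_width: 0.579
grasp_force: 41.9
t: 7.52
eef_pos: [0.6447, -0.0346, 0.1556]
tool_rot: [0.018, 0.977, 0.091, -0.192]
contact_force: [3.1, 0.0, 5.3]
gripper_width: 0.582
grasp_force: 42.1
```

```bash
python3 -m creep '[[0.4,0,0,0,0,0,0],[0.7,0,0,0,0,0,0],[0.9,0,0,0,0,0,0]]'
python3 - <<'E'
from h import *
p,d=read_camera("scene");cv2.imwrite("pics/s4.png",cv2.resize(p[200:400,200:440,::-1],None,fx=3,fy=3));
o=get_obs();p,d=read_camera("wrist");cv2.imwrite("pics/w4.png",p[:,:,::-1])
np.savez("pics/w4.npz",p=p,d=d,pos=o["eef_pos"],rot=o["tool_rot"])
a=cv2.imread("pics/s4.png")
cv2.imwrite("pics/v4.png",np.hstack([cv2.resize(a,(400,333)),cv2.resize(cv2.imread("pics/w4.png"),(400,333))]))
E
```

```text
t: 7.9
eef_pos: [0.6428, -0.0346, 0.1538]
tool_rot: [0.018, 0.976, 0.091, -0.195]
contact_force: [0.7, 0.0, -1.1]
gripper_width: 0.954
grasp_force: 0.0
```

View pics/v4.png

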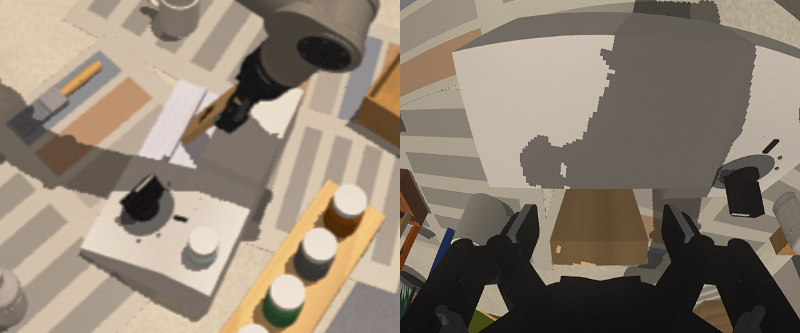

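The left crop shows the board leaning in the bay, and the right one shows it free between the open fingers. Back out along the board, check the board from the cloud, and compute the knob frame from the saved wrist view.

```bash
python3 -m creep '[[0.9,12,2.2,29,0,0,0],[0.9,18,3.5,44,0,0,0],[0.9,18,3.5,44,0,0,0],[0.9,0,-20,40,0,0,0]]'
cat > k.py <<'E'
from h import *
yaw=np.radians(10.65);ex=np.array([np.cos(yaw),np.sin(yaw),0]);ey=np.array([-ex[1],ex[0],0]);ez=np.array([0,0,1.])
O=np.array([.6381,-.1269,.0007])
c25,s25=np.cos(np.radians(25)),np.sin(np.radians(25))
up=c25*ex+s25*ez;n=-s25*ex+c25*ez
PO=O-.1*ex+.03*ez   # panel foot line, y=0
def panel(P):
    L=P-PO;return np.stack([L@up,L@ey,L@n],-1)
def unpanel(q): return PO+q[0]*up+q[1]*ey+q[2]*n
E
python3 - <<'E'
from k import *
from scipy.optimize import least_squares
f=np.load("pics/w1.npz");o=dict(tool_rot=f["rot"],eef_pos=f["pos"]);d=f["d"];c=f["p"].astype(int);L=panel(wcloud(o,d));ok=d>0
m=ok&(L[...,0]>0.01)&(L[...,0]<.15)&(L[...,1]>-.17)&(L[...,1]<-.01)
print("panel h",np.median(L[m&(c.min(-1)>100)][:,2]))
S=L[m&(L[...,2]>.006)&(L[...,2]<.0125)];print("skirt",len(S),S.min(0),S.max(0))
# boundary: points by angle max radius
ce=np.median(S[:,:2],0)
for _ in range(5):
    q=S[:,:2]-ce;a=np.arctan2(q[:,1],q[:,0]);r=np.hypot(*q.T);B=[]
    for k in np.arange(-np.pi,np.pi,.15):
        w=(a>k)&(a<k+.15)
        if w.sum()>4:B.append(S[w][np.argmax(r[w]),:2])
    B=np.array(B);s=least_squares(lambda p:np.hypot(*(B-p[:2]).T)-p[2],[*ce,.022],loss="soft_l1",f_scale=.001).x;ce=s[:2]
print("skirt centre",s)
T=L[m&(L[...,2]>.045)&(L[...,2]<.06)][:,:2];ctr=T.mean(0);w,e=np.linalg.eigh(np.cov(T.T));v=e[:,1]*np.sign(e[1,1])
t=(T-ctr)@v;wd=(T-ctr)@e[:,0];print("bar",ctr,v,"angle up from left",np.arctan2(v[0],v[1]),"t range",t.min(),t.max(),"w at ends",[np.ptp(wd[(t>a)&(t<a+.008)]) for a in np.linspace(t.min(),t.max()-.008,8)])
print("axis along bar t",(s[:2]-ctr)@v,"off",(s[:2]-ctr)@e[:,0])
M=L[m&(c.max(-1)<60)&(np.abs(L[...,2])<.004)&(L[...,0]>s[0]+.045)];print("mark",len(M),M.mean(0) if len(M) else 0)
J=np.array([.7452,-.235,.155]);print("jar top",panel(J))
# board check
o=get_obs();p,d=read_camera("wrist");print(o["t"],o["eef_pos"]);P=wcloud(o,d);q=P-O;q=np.stack([q@ex,q@ey,q@ez],-1)
m=(d>0)&(q[...,0]>-.06)&(q[...,0]<.07)&(q[...,1]>.03)&(q[...,1]<.15)&(q[...,2]>.15)&(q[...,2]<.22)
Q=q[m];print("board top z",len(Q),Q.min(0),Q.max(0))
for n in("scene","side"):
    p,d=read_camera(n);P=cloud(n,d);q=P-O;q=np.stack([q@ex,q@ey,q@ez],-1)
    for z in (.04,.08,.12,.16,.18):
        w=(d>0)&(q[...,0]>-.06)&(q[...,0]<.07)&(q[...,1]>.03)&(q[...,1]<.15)&(np.abs(q[...,2]-z)<.008)&(q[...,0]<-.02+.4*(z-.03)+.02)
        if w.sum()>5: print(n,z,w.sum(),np.percentile(q[w],[5,50,95],axis=0)[:,:2].round(4).tolist())
E
```

```text
t: 8.5
eef_pos: [0.6919, -0.0427, 0.3123]
tool_rot: [0.017, 0.976, 0.093, -0.194]
contact_force: [0.0, 0.1, -0.4]
gripper_width: 0.948
grasp_force: 0.0
panel h -0.00020271105341320567
skirt 397 [ 0.0589 -0.1152  0.0061] [ 0.1028 -0.0516  0.0124]
skirt centre [ 0.0811 -0.0893  0.0219]
bar [ 0.0839 -0.0837] [0.3953 0.9186] angle up from left 0.4063883511431795 t range -0.034023989755810766 0.035101976465478316 w at ends [np.float64(0.015531139286472763), np.float64(0.0166938727733014), np.float64(0.016077672485774568), np.float64(0.016250253057775547), np.float64(0.01653192918555474), np.float64(0.01610008459092595), np.float64(0.01574996500928203), np.float64(0.009410683616598733)]
axis along bar t -0.0062050145401759595 off 0.00028089964133093555
mark 93 [ 0.1412 -0.0896  0.0023]
jar top [ 0.2204 -0.126   0.0344]
8.5 [ 0.6919 -0.0427  0.3123]
board top z 1902 [0.0282 0.0655 0.1516] [0.046  0.1161 0.1987]
scene 0.04 34 [[-0.0335, 0.0647], [-0.0296, 0.0766], [-0.0183, 0.1116]]
scene 0.08 33 [[-0.0164, 0.0643], [-0.012, 0.0735], [-0.0012, 0.112]]
scene 0.12 68 [[0.0005, 0.0402], [0.0116, 0.0662], [0.0345, 0.1026]]
scene 0.16 39 [[0.0176, 0.0634], [0.0212, 0.0704], [0.0324, 0.1124]]
scene 0.18 51 [[0.0247, 0.0645], [0.03, 0.0778], [0.0435, 0.1105]]
side 0.04 69 [[-0.0356, 0.0719], [-0.0294, 0.1023], [-0.0193, 0.1201]]
side 0.08 77 [[-0.0189, 0.0712], [-0.0127, 0.1057], [0.0192, 0.124]]
side 0.12 121 [[-0.0024, 0.0419], [0.0076, 0.1107], [0.0283, 0.1434]]
side 0.16 78 [[0.0131, 0.0698], [0.0199, 0.0967], [0.0294, 0.1189]]
side 0.18 79 [[0.0236, 0.0693], [0.0285, 0.0983], [0.0387, 0.1189]]
```

```bash
cat > g.py <<'E'
from k import *
import sys
h=float(sys.argv[1]);th=float(sys.argv[2])  # TCP height above panel; bar angle up from left
o=get_obs();b=np.cos(th)*ey+np.sin(th)*up
Rg=np.stack([b,np.cross(-n,b),-n],1)
Rc=R.from_quat(np.roll(o["tool_rot"],-1))
T=unpanel([.0811,-.0893,h]);rv=(R.from_matrix(Rg)*Rc.inv()).as_rotvec()
cur=panel(np.array(o["eef_pos"]));x=Rc.as_matrix()[:,0]
print("t",o["t"],"q",np.array(o["q"]),"cur panel",cur,"angle",np.arctan2(x@up,x@ey),"tilt err",np.degrees(np.arccos(-Rc.as_matrix()[:,2]@n)))
print("target",T,"shift mm",(T-o["eef_pos"])*1000,"rv",rv,np.linalg.norm(rv))
print("n",n,"up",up,"force in panel axes",np.array(o["contact_force"])@np.stack([up,ey,n],1),"torque",np.array(o["torque"])@n)
E
python3 g.py .097 .406
```

```text
t 8.65 q [ 0.1595  0.7271 -0.4189  1.0359  0.2703  1.8167 -1.5898] cur panel [0.272  0.0689 0.1855] angle 1.5747885192762356 tilt err 47.23129098403095
target [ 0.5883 -0.2271  0.1529] shift mm [-104.0417 -180.5629 -160.8737] rv [ 0.1058 -0.7194  1.1976] 1.4010202802924094
n [-0.4153 -0.0781  0.9063] up [0.8907 0.1675 0.4226] force in panel axes [ 0.2793  0.04   -1.2872] torque -0.055974724457224755
```

```bash
python3 -m creep '[[0.9,-15,-30,-4,0.0106,-0.072,0.12],[0.5,-15,-30,-6,0.0106,-0.072,0.12],[0.1,-15,-30,-8,0.0106,-0.072,0.12],[0.1,-15,-30,-8,0.0106,-0.072,0.12],[0.1,-15,-30,-8,0.0106,-0.072,0.12]]'
python3 g.py .097 .406
```

```text
t: 9.28
eef_pos: [0.6149, -0.1953, 0.2757]
tool_rot: [0.064, 0.924, 0.377, -0.002]
contact_force: [0.0, 0.3, 0.1]
gripper_width: 0.548
grasp_force: 0.0
t 9.275 q [ 0.5778  0.4099 -0.5695  1.6144  0.3685  1.1499 -0.8918] cur panel [ 0.1621 -0.063   0.1947] angle 0.9252311905637818 tilt err 24.79364392964541
target [ 0.5883 -0.2271  0.1529] shift mm [ -26.659   -31.786  -122.8006] rv [ 0.0578 -0.3617  0.5908] 0.6951646174175893
n [-0.4153 -0.0781  0.9063] up [0.8907 0.1675 0.4226] force in panel axes [0.1137 0.2882 0.0913] torque -0.00876960562153085
```

```bash
python3 -m creep '[[0.1,-5.3,-6.4,-24.5,0.0116,-0.072,0.118],[0.1,-5.3,-6.4,-24.5,0.0116,-0.072,0.118],[0.1,-5.3,-6.4,-24.5,0.0116,-0.072,0.118],[0.1,-5.3,-6.4,-24.5,0.0116,-0.072,0.118],[0.1,-5.3,-6.4,-24.5,0.0116,-0.072,0.118]]'
python3 -m creep '[[0.1,0,0,0,0,0,0]]'
python3 g.py .017 .406
python3 - <<'E'
from k import *
o=get_obs();p,d=read_camera("wrist");cv2.imwrite("pics/w5.png",p[:,:,::-1])
L=panel(wcloud(o,d));m=(d>0)&(L[...,2]>.045)&(L[...,2]<.058)&(np.abs(L[...,0]-.083)<.05)&(np.abs(L[...,1]+.087)<.05)&(p.max(-1)<90)
T=L[m];print(len(T))
if len(T)>50:
    ctr=T[:,:2].mean(0);w,e=np.linalg.eigh(np.cov(T[:,:2].T));v=e[:,1]*np.sign(e[1,1]);t=(T[:,:2]-ctr)@v
    print(ctr,np.arctan2(v[0],v[1]),t.min(),t.max(),"axis~",ctr-v*.0062)
E
```

```text
t: 9.9
eef_pos: [0.5885, -0.2262, 0.1533]
tool_rot: [0.101, 0.763, 0.61, 0.191]
contact_force: [0.3, -0.8, -0.5]
gripper_width: 0.551
grasp_force: 0.0
t: 10.02
eef_pos: [0.5853, -0.2289, 0.1506]
tool_rot: [0.098, 0.767, 0.606, 0.188]
contact_force: [0.2, 0.4, -0.1]
gripper_width: 0.551
grasp_force: 0.0
t 10.025 q [ 1.0389  0.4855 -0.809   1.9845  0.2984  0.4458 -0.1224] cur panel [ 0.0772 -0.0905  0.0963] angle 0.4194713958194565 tilt err 0.5278136938037865
target [ 0.6215 -0.2209  0.0804] shift mm [ 36.2002   8.0349 -70.2415] rv [-0.0054 -0.0102  0.0115] 0.01632783491911999
n [-0.4153 -0.0781  0.9063] up [0.8907 0.1675 0.4226] force in panel axes [ 0.2269  0.3263 -0.221 ] torque 0.016392836681167644
2874
[ 0.0829 -0.0852] 0.3921160740225328 -0.031502601276270366 0.0367363564138451 axis~ [ 0.0805 -0.0909]
```

View pics/w5.png

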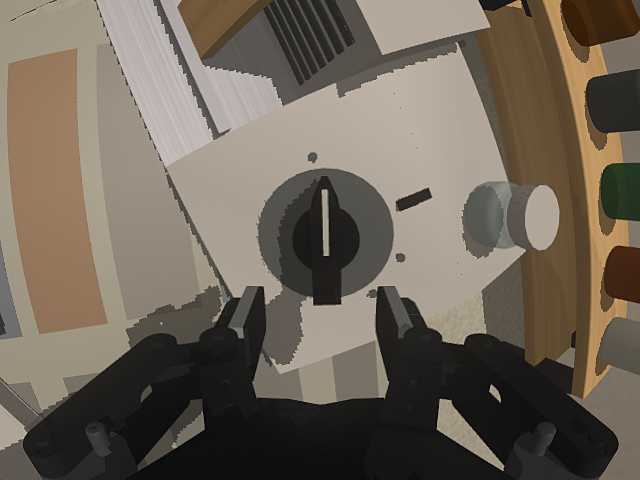

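The wrist view shows the knob bar upright at (326,240) between the fingers, nose up-image (left on the panel). The mark is at (413,199) and the jar at (520,218), clear. Descend along the axis and close.

```bash
python3 -m creep '[[0.1,18,4,-35,0,0,-0.01],[0.1,11,2,-22,0,0,0],[0.1,6,1.5,-13,0,0,0],[0.1,0,0,0,0,0,0]]'; python3 g.py .017 .40
```

```text
t: 10.58
eef_pos: [0.6258, -0.2181, 0.0852]
tool_rot: [0.102, 0.767, 0.605, 0.19]
contact_force: [0.1, 0.2, 0.2]
gripper_width: 0.552
grasp_force: 0.0
t 10.575 q [ 0.8434  0.5898 -0.6419  1.9644  0.4078  0.321  -0.2447] cur panel [ 0.0874 -0.0874  0.0193] angle 0.41937917084724274 tilt err 0.29236409762229876
target [ 0.6215 -0.2209  0.0804] shift mm [-4.3332 -2.7953 -4.7791] rv [-0.0036 -0.0031  0.0195] 0.020040733495740728
n [-0.4153 -0.0781  0.9063] up [0.8907 0.1675 0.4226] force in panel axes [0.1969 0.2061 0.1823] torque -0.005151671469023749
```

```bash
python3 -m creep '[[0.1,-4.3,-2.8,-4.3,-0.003,-0.003,-0.015],[0.1,0,0,0,0,0,0]]'; python3 g.py .017 .40
python3 -m creep '[[-0.6,0,0,0,0,0,0],[-1,0,0,0,0,0,0],[-1,0,0,0,0,0,0],[-1,0,0,0,0,0,0]]' 40; python3 g.py .017 .40
```

```text
t: 10.82
eef_pos: [0.6197, -0.2233, 0.0808]
tool_rot: [0.106, 0.772, 0.598, 0.189]
contact_force: [0.5, -0.5, -0.2]
gripper_width: 0.548
grasp_force: 0.0
t 10.825 q [ 0.8371  0.5843 -0.6205  1.981   0.4138  0.2973 -0.2613] cur panel [ 0.0793 -0.0914  0.0183] angle 0.4339636332436351 tilt err 0.9261542188411239
target [ 0.6215 -0.2209  0.0804] shift mm [ 1.7974  2.443  -0.4315] rv [ 0.0004 -0.0003  0.0376] 0.03757210315329744
n [-0.4153 -0.0781  0.9063] up [0.8907 0.1675 0.4226] force in panel axes [ 0.272  -0.6114 -0.3352] torque -0.05917013875579876
t: 11.32
eef_pos: [0.6203, -0.2229, 0.0809]
tool_rot: [0.106, 0.771, 0.599, 0.189]
contact_force: [-4.2, 1.1, 6.0]
gripper_width: 0.179
grasp_force: 42.2
t 11.325 q [ 0.8371  0.5851 -0.6216  1.9799  0.4138  0.2979 -0.2607] cur panel [ 0.08   -0.091   0.0181] angle 0.43312261210097913 tilt err 0.876339791176626
target [ 0.6215 -0.2209  0.0804] shift mm [ 1.1605  1.9691 -0.5199] rv [-0.0001 -0.      0.0364] 0.036443889452912444
n [-0.4153 -0.0781  0.9063] up [0.8907 0.1675 0.4226] force in panel axes [-1.0532  1.8753  7.0676] torque 0.013405237125301154
```

```bash
python3 -m creep '[[-1,-2,-0.4,4.5,0,0,0],[-1,-2,-0.4,4.5,0,0,0],[-1,-1.7,-0.3,3.6,0,0,0],[-1,-0.8,-0.2,1.8,0,0,0],[-1,0,0,0,0,0,0]]' 60; python3 g.py .033 .40
```

```text
t: 11.95
eef_pos: [0.6138, -0.2241, 0.0952]
tool_rot: [0.106, 0.771, 0.599, 0.189]
contact_force: [-0.7, -0.2, 1.7]
gripper_width: 0.181
grasp_force: 60.9
t 11.95 q [ 0.8725  0.5626 -0.6556  1.9844  0.3961  0.3227 -0.2421] cur panel [ 0.08   -0.0911  0.0339] angle 0.4331456162024219 tilt err 0.8717572121991564
target [ 0.6149 -0.2221  0.0949] shift mm [ 1.0161  1.9777 -0.3029] rv [-0.0002  0.      0.0364] 0.03643149747058598
n [-0.4153 -0.0781  0.9063] up [0.8907 0.1675 0.4226] force in panel axes [ 0.0265 -0.0539  1.8792] torque 0.03761825957038639
```

```bash
python3 -m creep '[[-1,-0.8,-0.2,1.8,0,0,0],[-1,0,0,0,0,0,0]]'; python3 g.py .033 .40|tail -1;python3 -m creep '[[-1,-0.4,-0.1,0.9,0,0,0],[-1,0,0,0,0,0,0]]'; python3 g.py .033 .40
```

```text
t: 12.2
eef_pos: [0.6135, -0.2241, 0.0958]
tool_rot: [0.105, 0.771, 0.599, 0.189]
contact_force: [10.0, -1.0, -14.8]
gripper_width: 0.174
grasp_force: 61.6
n [-0.4153 -0.0781  0.9063] up [0.8907 0.1675 0.4226] force in panel axes [  2.4309  -2.8539 -17.4871] torque -0.010869798202005648
t: 12.45
eef_pos: [0.6134, -0.2241, 0.0959]
tool_rot: [0.105, 0.771, 0.599, 0.19]
contact_force: [17.8, -1.7, -25.5]
gripper_width: 0.178
grasp_force: 60.1
t 12.45 q [ 0.878   0.5626 -0.6606  1.9845  0.3932  0.3243 -0.2383] cur panel [ 0.0799 -0.0909  0.0347] angle 0.43374317085474506 tilt err 0.7598116189953834
target [ 0.6149 -0.2221  0.0949] shift mm [ 1.4971  1.9419 -1.0096] rv [-0.0024  0.0004  0.0361] 0.03622161368112668
n [-0.4153 -0.0781  0.9063] up [0.8907 0.1675 0.4226] force in panel axes [  4.7464  -4.927  -30.3865] torque 0.06381585273894075
```

```bash
python3 -m creep '[[-1,0.8,0.2,-1.9,0,0,0],[-1,0,0,0,0.0472,0.0089,-0.103],[-1,0,0,0,0.0472,0.0089,-0.103],[-1,0,0,0,0.0472,0.0089,-0.103],[-1,0,0,0,0,0,0]]'; python3 g.py .033 1.5708
```

```text
t: 13.08
eef_pos: [0.6134, -0.224, 0.0955]
tool_rot: [0.071, 0.862, 0.46, 0.202]
contact_force: [1.8, -0.6, -3.7]
gripper_width: 0.175
grasp_force: 63.8
t 13.075 q [ 0.816   0.5426 -0.582   1.9849  0.2677  0.3147 -0.4704] cur panel [ 0.0798 -0.0909  0.0343] angle 0.7730295902533794 tilt err 0.8660872333956253
target [ 0.6149 -0.2221  0.0949] shift mm [ 1.4519  1.8505 -0.6486] rv [ 0.3432  0.0534 -0.7184] 0.7979458390806836
n [-0.4153 -0.0781  0.9063] up [0.8907 0.1675 0.4226] force in panel axes [-0.0661 -0.946  -4.0116] torque -0.024481175375529803
```

```bash
python3 -m creep '[[-1,0,0,0,0.049,0.0076,-0.1026],[-1,0,0,0,0.049,0.0076,-0.1026],[-1,0,0,0,0.049,0.0076,-0.1026],[-1,0,0,0,0.049,0.0076,-0.1026],[-1,0,0,0,0,0,0]]'; python3 g.py .033 1.5708|tail -1
python3 -m creep '[[-1,0,0,0,0.049,0.0076,-0.1026],[-1,0,0,0,0.049,0.0076,-0.1026],[-1,0,0,0,0.049,0.0076,-0.1026],[-1,0,0,0,0,0,0]]'; python3 g.py .033 1.5708
python3 - <<'E'
from k import *
o=get_obs();p,d=read_camera("wrist");cv2.imwrite("pics/w6.png",p[:,:,::-1])
E
```

```text
t: 13.7
eef_pos: [0.6131, -0.2238, 0.0954]
tool_rot: [0.019, 0.943, 0.255, 0.213]
contact_force: [0.8, -0.6, -3.9]
gripper_width: 0.178
grasp_force: 64.0
n [-0.4153 -0.0781  0.9063] up [0.8907 0.1675 0.4226] force in panel axes [-1.0487 -0.6989 -3.8511] torque -0.019805938829121225
t: 14.2
eef_pos: [0.613, -0.2235, 0.0953]
tool_rot: [-0.02, 0.972, 0.092, 0.215]
contact_force: [-0.7, 0.4, -1.6]
gripper_width: 0.174
grasp_force: 64.2
t 14.2 q [ 0.7118  0.5153 -0.4365  1.9898 -0.0459  0.3014 -0.9738] cur panel [ 0.0794 -0.0903  0.0343] angle 1.5673944420400077 tilt err 0.049492317757915676
target [ 0.6149 -0.2221  0.0949] shift mm [ 1.8399  1.412  -0.4597] rv [ 0.0012 -0.0006 -0.0032] 0.0035132607159211035
n [-0.4153 -0.0781  0.9063] up [0.8907 0.1675 0.4226] force in panel axes [-1.2485  0.5395 -1.1458] torque -0.09607370622224405
```

View pics/w6.png

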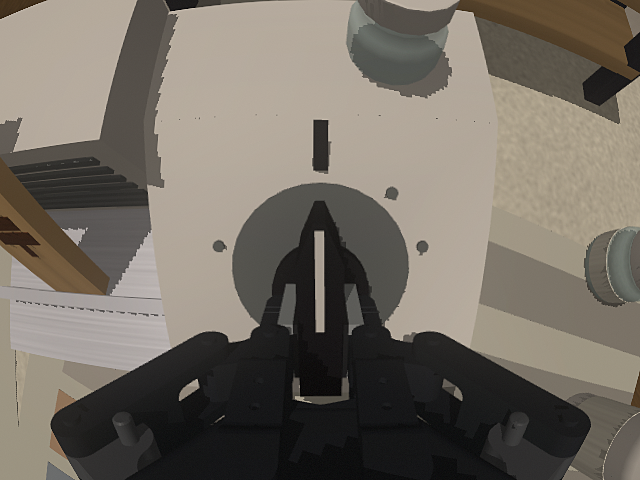

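The nose at (319,203) lines up with the mark at (321,145). Push it home.

```bash
python3 -m creep '[[-1,2,0.4,-4.5,0,0,0],[-1,2,0.4,-4.5,0,0,0],[-1,1.7,0.3,-3.6,0,0,0],[-1,0.8,0.2,-1.8,0,0,0],[-1,0,0,0,0,0,0]]'; python3 g.py .017 1.5708
python3 -m creep '[[-1,0.8,0.2,-1.8,0,0,0],[-1,0,0,0,0,0,0]]'; python3 g.py .017 1.5708
```

```text
t: 14.88
eef_pos: [0.6197, -0.2223, 0.0808]
tool_rot: [-0.02, 0.972, 0.09, 0.215]
contact_force: [-2.7, 2.3, -0.5]
gripper_width: 0.174
grasp_force: 64.7
t 14.875 q [ 0.6906  0.5435 -0.4206  1.9844 -0.039   0.2764 -0.984 ] cur panel [ 0.0794 -0.0904  0.0183] angle 1.5711231007753772 tilt err 0.03682824473255776
target [ 0.6215 -0.2209  0.0804] shift mm [ 1.8037  1.4579 -0.4329] rv [-0.0004 -0.0006  0.0001] 0.0007194546659099111
n [-0.4153 -0.0781  0.9063] up [0.8907 0.1675 0.4226] force in panel axes [-2.2868  2.7801  0.4609] torque 0.08139835002151725
t: 15.12
eef_pos: [0.6199, -0.2224, 0.0806]
tool_rot: [-0.02, 0.972, 0.091, 0.215]
contact_force: [-16.6, 3.5, 18.8]
gripper_width: 0.174
grasp_force: 68.2
t 15.125 q [ 0.6887  0.5437 -0.4188  1.9842 -0.0382  0.2759 -0.9849] cur panel [ 0.0795 -0.0905  0.018 ] angle 1.5708136077516788 tilt err 0.056544807278372966
target [ 0.6215 -0.2209  0.0804] shift mm [ 1.6086  1.5055 -0.1923] rv [ 0.0005 -0.0009  0.0002] 0.000986984714160293
n [-0.4153 -0.0781  0.9063] up [0.8907 0.1675 0.4226] force in panel axes [-6.3031  6.4989 23.6708] torque 0.03996896619654414
```

```bash
python3 -m creep '[[-1,-0.6,-0.1,1.4,0,0,0],[-0.5,0,0,0,0,0,0],[0.1,0,0,0,0,0,0],[0.1,0,0,0,0,0,0]]'
python3 -m creep '[[0.1,-8,-1.6,18,0,0,0],[0.1,-17,-3.2,37,0,0,0],[0.1,-20,-3.9,45,0,0,0],[0.1,-20,-3.9,45,0,0,0],[0.1,0,0,0,0,0,0]]'
python3 - <<'E'
from k import *
o=get_obs();p,d=read_camera("wrist");L=panel(wcloud(o,d))
m=(d>0)&(L[...,2]>.040)&(L[...,2]<.08)&(np.abs(L[...,0]-.083)<.05)&(np.abs(L[...,1]+.087)<.05)&(p.max(-1)<90)
T=L[m];ctr=T[:,:2].mean(0);w,e=np.linalg.eigh(np.cov(T[:,:2].T));v=e[:,1]*np.sign(e[0,1])
print(o["t"],o["contact_force"],len(T),"bar top h",np.percentile(T[:,2],[50,95]),"angle",np.arctan2(v[0],v[1]),ctr)
s,_=read_camera("scene");
cv2.imwrite("pics/v7.png",np.hstack([cv2.resize(p[...,::-1],(400,300)),cv2.resize(s[140:410,160:520,::-1],(400,300))]))
E
```

```text
t: 15.62
eef_pos: [0.6211, -0.2232, 0.0813]
tool_rot: [-0.02, 0.972, 0.09, 0.216]
contact_force: [-0.5, -0.1, 0.1]
gripper_width: 0.549
grasp_force: 0.0
t: 16.25
eef_pos: [0.5559, -0.2374, 0.231]
tool_rot: [-0.017, 0.972, 0.09, 0.218]
contact_force: [-0.3, -0.6, -0.1]
gripper_width: 0.549
grasp_force: 0.0
16.25 [-0.2716 -0.6175 -0.0656] 1501 bar top h [0.0499 0.051 ] angle 1.5646275344760432 [ 0.0852 -0.09  ]
```

View pics/v7.png

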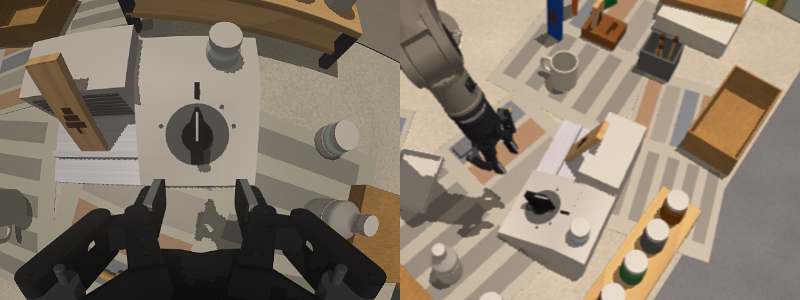

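The knob is home (bar top 50 mm above the panel) and points at the mark. The board leans in the bay, and the mug, jar, bottle and short board stand as they were.

```bash
python3 -c "
from station import *
print(hand_in())"
```

```text
the job is handed in; nothing more can be done
None
```

I handed the job in at about 16 s: the board leans square against the vents with its foot at the stop, and the timer knob was pulled to its stop, turned to the long mark and pushed fully home. No verdict came back.

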